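# Stroke a row of flip-top sample vials shut

### The job

The four flip-top sample vials in the near row of the grey rack have been left open. Run the fingertips along that row with a light touch in one pass from the robot's right to its left, folding each lid over in turn and stroking it fully shut, and do not take the hand away from the row until the last lid is shut. Nothing is picked up, the rack is not lifted, tipped or shoved along, and everything else stays where it stands.

Things in the scene. Friction and masses are not known exactly. Their poses are not given: they have to be found in the camera images.
- rack: Grey plastic vial rack, 134 mm (its x) by 252 mm (its y), 50 mm high, about 0.9 kg, loose on the bench. Origin: centre of its underside; +y points to the robot's left, turned up to 0.5 rad either way. Two rows of four cells at y = -84, -28, 28, 84 mm: the near row (x = -29 mm) holds four white flip-top vials, fast in their cells; the rear row (x = +31 mm) two loose screw-cap vials.
- row_start (a point): Point on the rack: centre of the mouth of the first vial (robot's right-hand end of the near row, rack y = -84 mm), at rim height, 75 mm above the bench. The vial is 34 mm across at the body; shut lids lie flat on the rims, their tops 79 mm above the bench.
- row_end (a point): Point on the rack: centre of the mouth of the fourth vial (left-hand end of the near row, rack y = +84 mm), at rim height, 75 mm above the bench. The vial is 34 mm across at the body; shut lids lie flat on the rims, their tops 79 mm above the bench.
- lid1 (a joint): Lid hinge of the first vial from the right: 0 shut, 1.57 upright, more leans back to the right; starts at 1.3 to 1.95 rad. Axis along rack x, on the right-hand (rack -y) side of the rim, 21.5 mm from the vial's centre, 75 mm above the bench: the lid shuts by swinging over to the left (+y). Limp: about 0.008 N m turns it, it stays at any angle it is left at and has no click.
- lid1_top (a point): Centre of the outer face of the first lid (upper face when shut), 21.5 mm from its hinge; the lid is a white disc 40 mm across, 4 mm thick, with a 13 mm wide thumb tab ending 48 mm from the hinge. Shut, this point is over the vial's centre, 79 mm above the bench.
- lid2 (a joint): Lid hinge of the second vial from the right: 0 shut, 1.57 upright, more leans back to the right; starts at 1.3 to 1.95 rad. Otherwise as lid1.
- lid2_top (a point): Centre of the outer face of the second lid (upper face when shut), 21.5 mm from its hinge; the lid is a white disc 40 mm across, 4 mm thick, with a 13 mm wide thumb tab ending 48 mm from the hinge. Shut, this point is over the vial's centre, 79 mm above the bench.
- lid3 (a joint): Lid hinge of the third vial from the right: 0 shut, 1.57 upright, more leans back to the right; starts at 1.3 to 1.95 rad. Otherwise as lid1.
- lid3_top (a point): Centre of the outer face of the third lid (upper face when shut), 21.5 mm from its hinge; the lid is a white disc 40 mm across, 4 mm thick, with a 13 mm wide thumb tab ending 48 mm from the hinge. Shut, this point is over the vial's centre, 79 mm above the bench.
- lid4 (a joint): Lid hinge of the fourth vial from the right: 0 shut, 1.57 upright, more leans back to the right; starts at 1.3 to 1.95 rad. Otherwise as lid1.
- lid4_top (a point): Centre of the outer face of the fourth lid (upper face when shut), 21.5 mm from its hinge; the lid is a white disc 40 mm across, 4 mm thick, with a 13 mm wide thumb tab ending 48 mm from the hinge. Shut, this point is over the vial's centre, 79 mm above the bench.
- vialA: Loose white screw-cap vial, 36 mm across, 82 mm tall, standing in the rear row of the rack behind the second vial; its top is 87 mm above the bench. To be left alone. Origin: centre of its underside.
- vialB: The same, behind the fourth vial. To be left alone.
- dropper: Amber glass dropper bottle, 34 mm across, 97 mm tall, standing just behind the rack towards its right end. To be left alone. Origin: centre of its underside.
- petri: Flat round covered dish, 91 mm across, 16 mm high, lying just beyond the left end of the rack. To be left alone. Origin: centre of its underside.
- marker: White marker pen with black cap, 130 mm long, 13 mm thick, lying behind the rack. To be left alone. Origin: near its middle, underside; x runs along it.
- slidebox: Closed grey box of microscope slides, 100 by 87 mm, 33 mm high, lying to the right of the rack. To be left alone. Origin: centre of its underside.

How it is judged:
On the way, in this order (a step that is already met when the one before it is completed fails the run):
1. lid 1 (counted from the robot's right) is stroked shut while the later ones are still open (value of joint lid1 below 0.08 rad), for 0.1 s.
2. lid 2 (counted from the robot's right) is stroked shut while the later ones are still open (value of joint lid2 below 0.08 rad), for 0.1 s.
3. lid 3 (counted from the robot's right) is stroked shut while the later ones are still open (value of joint lid3 below 0.08 rad), for 0.1 s.
4. lid 4 (counted from the robot's right) is stroked shut (value of joint lid4 below 0.08 rad), for 0.1 s.
At the end, for the whole second after the job is handed in: All four lids are shut (hinge under 0.08 rad, so the tab is within about 4 mm of flat); the rack is level, at rest and within 25 mm of where it stood; the two screw-cap vials, the dropper bottle, dish, marker and slide box are upright and within 30 mm of where they stood (value of joint each of lid1, lid2, lid3, lid4 below 0.08 rad and distance of rack from where it was at the start of the episode below 0.025 m and angle between rack's own z axis and vertical below 0.03 rad and height (world z) of rack below 0.005 m and linear speed of rack below 0.01 m/s and distance of each of vialA, vialB, dropper, petri, marker, slidebox from where it was at the start of the episode below 0.03 m and angle between each of vialA, vialB, dropper, petri, marker, slidebox's own z axis and vertical below 0.2 rad); the robot touches nothing.
It fails at once if the hand leaves the row after the first lid is shut and before the last is (the point between the finger pads more than 85 mm above the shut lids, or more than 80 mm to one side of the row) (value of joint lid1 below 0.08 rad and value of joint lid4 above 0.08 rad and (z of the grasp point in the frame of rack above 0.165 m or x of the grasp point in the frame of rack above 0.051 m or x of the grasp point in the frame of rack below -0.109 m)).
It fails at once if the rack is lifted or tipped (height (world z) of rack above 0.01 m or angle between rack's own z axis and vertical above 0.1 rad).
It fails at once if the rack is shoved more than 25 mm (distance of rack from where it was at the start of the episode above 0.025 m).
It fails at once if the fingers press on the rack, vials or lids with more than 35 N (contact force between the fingers and rack above 35 N).
It fails at once if another thing is lifted, knocked over or moved more than 30 mm (distance of any of vialA, vialB, dropper, petri, marker, slidebox from where it was at the start of the episode above 0.03 m or angle between any of vialA, vialB, dropper, petri, marker, slidebox's own z axis and vertical above 0.35 rad).
It also fails if it takes over 48 s, if anything falls off the work surface, if the arm or the gripper's body presses on something with over 40 N, if the wrist force passes 120 N, or if a joint passes its speed limit or range.

### The arm

A 6-joint arm with a two-finger parallel gripper is mounted at the origin on the work surface. World frame = base frame: x ahead of the robot, y to its left, z up, the work surface at z = 0. Lengths are in m, angles in rad, forces in N, time in s.
With the tool pointing down it reaches from about 0.35 to 0.975 m from the base axis. Payload 4.9 kg.
Tool frame: the origin (TCP) lies midway between the tips of the shut fingers; the grasp point (between the pads) lies 19 mm behind it; z points along the fingers, y is the line along which they close (so a half turn about z gives the same grasp; the last joint's range is limited). The gripper opens to 85 mm and grips with 20 to 120 N. Pads are 22 mm wide; open, the fingers measure 114 mm over their backs; the gripper's body (76 mm by 85 mm) begins 54 mm behind the grasp point. The pads swing forward as they close: fully open they stand 13 mm farther back than shut.
Start: joints at [-1.421, 0.053, 1.613, -0, 1.476, -0.119], TCP at [0.166, -0.603, 0.231] pointing down, gripper open.
Joint ranges: [-3.01, 3.01], [-1.01, 2.22], [0.06, 2.58], [-1.02, 4.17], [0.09, 2.62], [-3.14, 3.14]. Speed limits (rad/s): [2.57, 2.57, 3.14, 3.14, 3.14, 3.14].

### API

Orientations are given as a unit quaternion [w, x, y, z].
In Python, from rig import bot gives the robot as it stands.
- The arm moves only by the tool carry_out, never from a script. Its argument "series" is a list of rows, each a list of 3 entries, a list of its own where there are three numbers: the opening, from 0 (shut) to 1 (fully open), then the shift along the tool's x, y, z in cm, then the turn, a rotation vector about the tool's x, y, z in rad. A call has 1 to 8 rows; each row is the pose to reach, as a shift and turn from the pose commanded when the call began, along the tool's axes at that moment; what a row does not reach only later rows make up. A row lasts 1/8 s, in which the tool goes at most 62.5 mm and 10.7 degrees, less where a joint would pass 70% of its speed; a pose out of reach is approached as far as the arm can. A call with a gripper value outside its range is refused whole. The fingers move at their own pace and stop on an object; "squeeze" is the grip in N (left out, the last holds). Time passes only in rows, so rows that repeat a pose let the fingers close. It gives the time, the measured TCP pose, the force, the opening and the grip force at its end, in the units of the state.
- bot.read_state(): the state, without advancing time (a new reading comes with each control period).
- bot.camera(name): name is "scene" or "top" or "wrist"; returns the picture (480x640x3 uint8, red, green, blue); there is no depth.
- bot.calibration(name): a dict with "vertical_fov" (degrees; the focal length in pixels is half the picture's height over the tangent of half this angle, whatever the lens; pixels are square), "cx", "cy" (the principal point, pixels), "world_from_camera" (4x4, takes a point from camera to world coordinates). Camera axes: x right, y down, z forward; pixel columns grow to the right and rows downward; lengths in m; the calibration is good to about 2 mm. The wrist camera is an equidistant fisheye: a pixel r from the principal point sees the ray r / f radians off the axis. A picture is of the moment at which its call begins: read the wrist's pose just before it. calibration takes no time and is no camera call; for the wrist camera it gives the pose at the moment of the call.
- bot.sign_off(): hands the job in; it is judged then, once.
The state is a dict: "clock": time; "joints": joint angles; "dq": joint speeds; "effort": joint torques, N m; "tcp_pos": TCP position; "eef_rot": TCP orientation; "contact_force": force on the tool from outside, world axes, zero at the start; "moment": the same for the moment, N m; "width": finger opening in m; "grip_force": force on a finger pad.
Only numpy, scipy, OpenCV 4.12 (cv2) and the standard library are available. Lean on these libraries where they do the work, as an engineer would, in place of code of your own. Each camera call takes 0.05 s, during which the arm holds its last target. There are 200 camera calls.

## Working session

There is one attempt and no reset: what is moved stays moved. The work goes in short steps, Python scripts to look and compute and a tool call to move; the robot and the scene stay as the last step left them, time stands still between calls to the robot, and variables do not carry over. Pictures are saved under pics/ and viewed, at most 10 in all, crops included, and the job is handed in when it is done.

Besides the shell and the picture viewer there is one more tool, called after ">>>" as name([rows], argument=value, ...), one row to a line, values as JSON. carry_out: Moves the arm, as the interface text tells. Its arguments: {"type":"object","properties":{"series":{"type":"array","items":{"type":"array"}},"squeeze":{"type":"number"}},"required":["series"]}

```bash
mkdir -p pics
python3 - <<'E'
from rig import bot
import cv2, numpy as np
s=bot.read_state(); print(s['clock'],s['tcp_pos'],s['eef_rot'])
for n in("top","scene"):
    c=bot.calibration(n); print(n,c)
    cv2.imwrite(f"pics/{n}0.png",bot.camera(n)[:,:,::-1])
E
```

```text
0.0 [ 0.16587583 -0.60191309  0.23003426] [-1.07371354e-03  9.90984460e-01  1.33972558e-01 -1.65795834e-05]
top {'vertical_fov': 44.390895579550616, 'cx': 326.1244388273239, 'cy': 245.02356295448348, 'world_from_camera': array([[ 0.01737363, -0.98701715,  0.15967249,  0.40152164],
       [-0.99979729, -0.01877498, -0.00727184, -0.05086844],
       [ 0.01017528, -0.15951379, -0.98714326,  1.23203874],
       [ 0.        ,  0.        ,  0.        ,  1.        ]])}
scene {'vertical_fov': 54.61993948920735, 'cx': 325.2977970739279, 'cy': 239.37386864858183, 'world_from_camera': array([[-0.52098611,  0.60208364, -0.60503616,  1.20438009],
       [ 0.85355874,  0.36473999, -0.37202449,  0.33347371],
       [-0.00330897, -0.71025349, -0.70393823,  0.80831132],
       [ 0.        ,  0.        ,  0.        ,  1.        ]])}
```

View pics/top0.png

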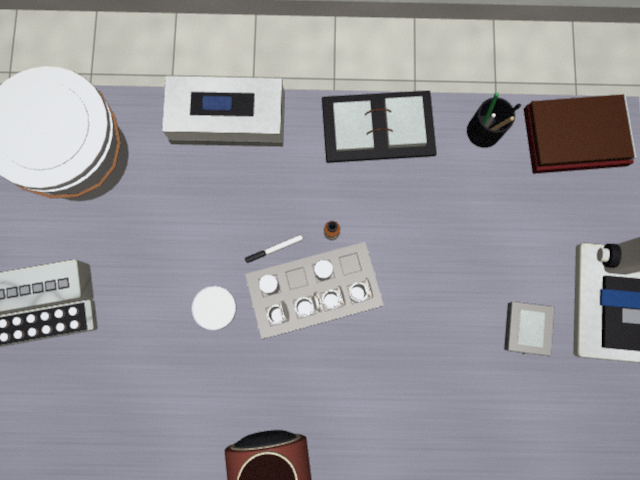

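View pics/scene0.png

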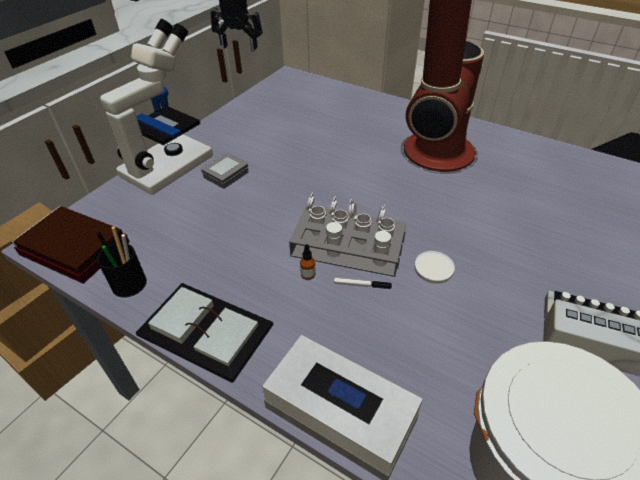

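The top view shows the rack with corners near (247,273), (366,243), (382,303) and (262,336). The near-row vials are at about (358,293), (330,300), (305,308) and (276,316), and the caps at (323,270) and (269,284). The scene view shows the same rack with its lids standing up. Next I measure the rack pose.

```bash
cat > h.py <<'E'
from rig import bot
import cv2, numpy as np
def ray(n,uv,z):
    c=bot.calibration(n); f=240/np.tan(np.radians(c['vertical_fov']/2)); T=c['world_from_camera']
    uv=np.atleast_2d(uv).astype(float)
    d=np.c_[(uv[:,0]-c['cx'])/f,(uv[:,1]-c['cy'])/f,np.ones(len(uv))]@T[:3,:3].T
    return T[:3,3]+d*((z-T[2,3])/d[:,2])[:,None]
def proj(n,P):
    c=bot.calibration(n); f=240/np.tan(np.radians(c['vertical_fov']/2)); T=c['world_from_camera']
    q=(np.atleast_2d(P)-T[:3,3])@T[:3,:3]
    return q[:,:2]/q[:,2:]*f+[c['cx'],c['cy']]
E
python3 - <<'E'
from h import *
im=cv2.imread("pics/top0.png").astype(int)
m=((im[:,:,2]-im[:,:,0]>-12)).astype(np.uint8); roi=np.zeros_like(m); roi[238:345,235:392]=1
m=cv2.morphologyEx(m*roi,cv2.MORPH_CLOSE,np.ones((5,5)));m=cv2.morphologyEx(m,cv2.MORPH_OPEN,np.ones((9,9)))
cs,_=cv2.findContours(m,cv2.RETR_EXTERNAL,cv2.CHAIN_APPROX_NONE); c=max(cs,key=cv2.contourArea)
W=ray("top",c[:,0,:],.05)[:,:2]; r=cv2.minAreaRect((W*1000).astype(np.float32)); print(r)
print(cv2.boxPoints(cv2.minAreaRect(c)))
big=cv2.resize(im[230:350,225:395].astype(np.uint8),None,fx=4.6,fy=4.6,interpolation=cv2.INTER_CUBIC)
cv2.drawContours(big,[((c-[225,230])*4.6).astype(int)],-1,(0,0,255),1)
# rack frame from rect
b=r[2]; ang=np.radians(b if r[1][0]<r[1][1] else b-90); ang=(ang+np.pi/2)%np.pi-np.pi/2
print('yaw',ang)
R=np.array([[np.cos(ang),-np.sin(ang)],[np.sin(ang),np.cos(ang)]]); o=np.array(r[0])/1000
for x,y,z in[(.031,-.028,.087),(.031,.084,.087)]+[(-.029,y,.075) for y in(-.084,-.028,.028,.084)]:
    p=proj("top",[*(o+R@[x,y]),z])[0]; print(o+R@[x,y],p)
    cv2.circle(big,tuple(((p-[225,230])*4.6).astype(int)),4,(0,255,0),-1)
cv2.imwrite("pics/top_a.png",big)
s=cv2.imread("pics/scene0.png"); cv2.imwrite("pics/scene_a.png",cv2.resize(s[185:285,280:415],None,fx=5.8,fy=5.8,interpolation=cv2.INTER_CUBIC))
E
```

```text
((500.21038818359375, -34.76116943359375), (213.05621337890625, 311.8765869140625), 1.0975124835968018)
[[235. 238.]
 [391. 238.]
 [391. 344.]
 [235. 344.]]
yaw 0.0191552064205045
[ 0.53174101 -0.06216226] [327.09674082 272.78649275]
[0.52959576 0.0498172 ] [269.81348364 272.82208656]
[ 0.47282465 -0.11930123] [355.62910271 303.88106619]
[ 0.47175202 -0.0633115 ] [327.08700951 303.91440282]
[ 0.4706794  -0.00732177] [298.51627652 303.94777289]
[0.46960677 0.04866795] [269.91686063 303.98117646]
```

View pics/top_a.png

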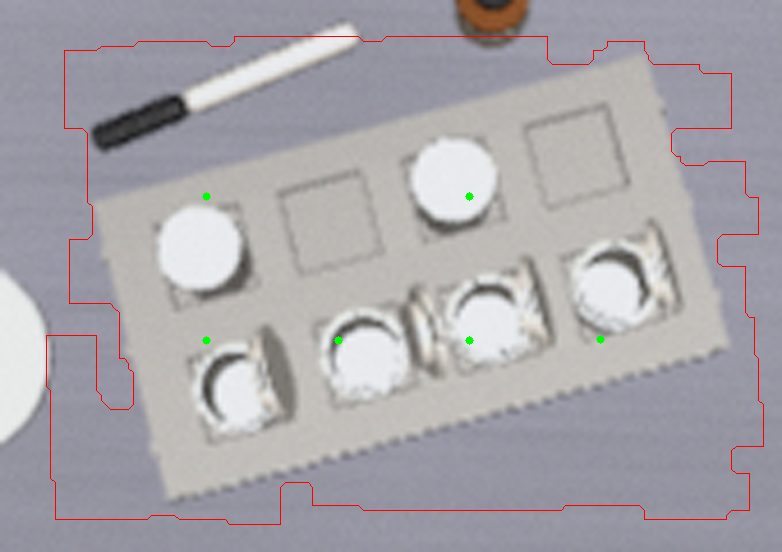

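View pics/scene_a.png

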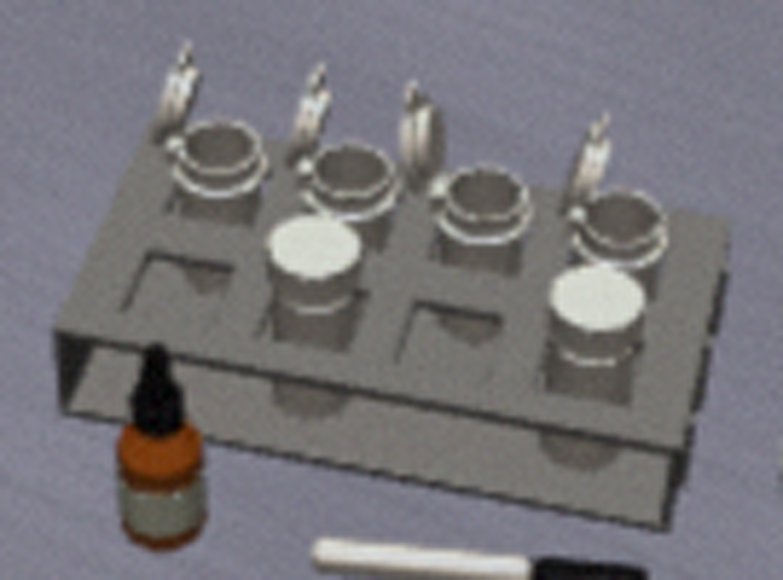

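The mask leaked onto the table. By eye in this crop the rack corners are at (95,203), (648,52), (728,348) and (170,500). The scene crop shows all four lids upright and leaning right: lids 1, 2 and 4 are about vertical or slightly back, and lid 3 has its outer face visible. I'll redo the measurement from the caps and the rack's straight edges.

Run:
```python
from h import *
C=np.array([(95,203),(648,52),(728,348),(170,500)])/4.6+[225,230]-.4
W=ray("top",C,.05)[:,:2]
print(np.round(W,4)); print('sides',[round(float(np.linalg.norm(W[i]-W[i-1])),4) for i in range(4)])
caps=ray("top",np.array([(455,180),(200,248)])/4.6+[225,230]-.4,.087)[:,:2]; d=caps[1]-caps[0]
# rigid fit
L=np.array([(.067,.126),(.067,-.126),(-.067,-.126),(-.067,.126),(.031,-.028),(.031,.084)]); P=np.vstack([W,caps])
a=L-L.mean(0); b=P-P.mean(0); yaw=np.arctan2((a[:,0]*b[:,1]-a[:,1]*b[:,0]).sum(),(a*b).sum())
R=np.array([[np.cos(yaw),-np.sin(yaw)],[np.sin(yaw),np.cos(yaw)]]); o=P.mean(0)-R@L.mean(0)
print('yaw',yaw,'caps yaw',np.arctan2(-d[0],d[1]),'o',o,'res mm',np.round((P-o-L@R.T)*1000,1))
np.savez('rack.npz',o=o,yaw=yaw)
s=bot.read_state(); q=s['eef_rot']
from scipy.spatial.transform import Rotation as Ro
T=Ro.from_quat([q[1],q[2],q[3],q[0]]).as_matrix(); print(np.round(T,3))
# desired: tool x along rack +y or -y
for sg in(1,-1):
    X=sg*np.array([-np.sin(yaw),np.cos(yaw),0]); Z=np.array([0,0,-1.]); D=np.c_[X,np.cross(Z,X),Z]
    print(sg,Ro.from_matrix(T.T@D).as_rotvec())
for y,z in[(-.165,.2),(-.165,.1)]:
    p=np.array([*(o+R@[-.029,y]),z]); print(p,'shift cm',T.T@(p-s['tcp_pos'])*100)
```

```text
[[ 0.531   0.1025]
 [ 0.6028 -0.1397]
 [ 0.4726 -0.1754]
 [ 0.403   0.0652]]
sides [0.1333, 0.2526, 0.135, 0.2504]
yaw 0.2829080557752928 caps yaw 0.28076426410672123 o [ 0.50226957 -0.03683079] res mm [[-0.5 -0.4]
 [ 1.  -0.5]
 [-0.5  1.1]
 [ 0.2 -0.3]
 [-0.3  0.1]
 [ 0.   0. ]]
[[ 0.964  0.266 -0.   ]
 [ 0.266 -0.964  0.002]
 [ 0.    -0.002 -1.   ]]
1 [-1.29178181e-03 -1.68222131e-03 -1.58491629e+00]
-1 [-1.67574332e-03  1.28680735e-03  1.55667533e+00]
[ 0.52048201 -0.203367    0.2       ] shift cm [ 44.77066503 -29.00815137   3.08172129]
[ 0.52048201 -0.203367    0.1       ] shift cm [ 44.76831771 -28.98923791  13.08170313]
```

>>> carry_out([
  [0, [5, -3.2, 0.5], [0, 0, -0.18]],
  [0, [10, -6.4, 1], [0, 0, -0.36]],
  [0, [15, -9.6, 1.5], [0, 0, -0.54]],
  [0, [20, -12.8, 2], [0, 0, -0.72]],
  [0, [25, -16, 2.5], [0, 0, -0.9]],
  [0, [30, -19.2, 3], [0, 0, -1.08]],
  [0, [35, -22.5, 3], [0, 0, -1.26]],
  [0, [40, -26, 3], [0, 0, -1.44]],
])

```text
clock: 1.1
tcp_pos: [0.4834, -0.2439, 0.2008]
eef_rot: [-0.0, 0.655, 0.756, -0.0]
contact_force: [0.6, -0.1, 0.2]
width: -0.0001
grip_force: 0.0
```

```bash
cat >> h.py <<'E'
from scipy.spatial.transform import Rotation as Ro
def rel(y=None,z=None,x=-.029):
    k=np.load('rack.npz');o,yaw=k['o'],float(k['yaw']);s=bot.read_state();q=s['eef_rot']
    T=Ro.from_quat([q[1],q[2],q[3],q[0]]).as_matrix()
    c,n=np.cos(yaw),np.sin(yaw);R=np.array([[c,-n],[n,c]])
    print('t',s['clock'],'rack xyz',R.T@(s['tcp_pos'][:2]-o),s['tcp_pos'][2],'F',np.round(s['contact_force'],2),s['width'])
    if y is not None:
        X=np.array([-n,c,0]);Z=np.array([0,0,-1.]);D=np.c_[X,np.cross(Z,X),Z]
        print('shift',T.T@(np.array([*(o+R@[x,y]),z])-s['tcp_pos'])*100,'turn',Ro.from_matrix(T.T@D).as_rotvec())
E
python3 -c "
from h import *
rel(-.165,.1)"
```

```text
t 1.1 rack xyz [-0.07595551 -0.19351684] 0.20084824103143617 F [ 0.62 -0.13  0.18] -0.0001499968384235467
shift [ 3.47315644  4.25769541 10.08430447] turn [-0.00028991 -0.00024633 -0.13915699]
```

>>> carry_out([
  [0, [3.4, 4.3, 3], [0, 0, -0.14]],
  [0, [3.4, 4.3, 7], [0, 0, -0.14]],
  [0, [3.4, 4.3, 10], [0, 0, -0.14]],
  [0, [3.4, 4.3, 10], [0, 0, -0.14]],
])

```text
clock: 1.6
tcp_pos: [0.5181, -0.2045, 0.0977]
eef_rot: [-0.004, 0.602, 0.798, -0.001]
contact_force: [0.6, -0.1, -0.4]
width: 0.0
grip_force: 0.0
```

Run:
```python
from h import *
rel(-.165,.1)
cv2.imwrite("pics/s1.png",cv2.resize(bot.camera("scene")[140:290,270:430,::-1],None,fx=3.9,fy=3.9,interpolation=cv2.INTER_CUBIC))
```

```text
t 1.6 rack xyz [-0.03156138 -0.16541088] 0.09769262876204776 F [ 0.63 -0.07 -0.37] 1.8944477270909124e-05
shift [ 0.04345442  0.25474134 -0.23184678] turn [-0.00521351 -0.00525397 -0.0045078 ]
```

View pics/s1.png

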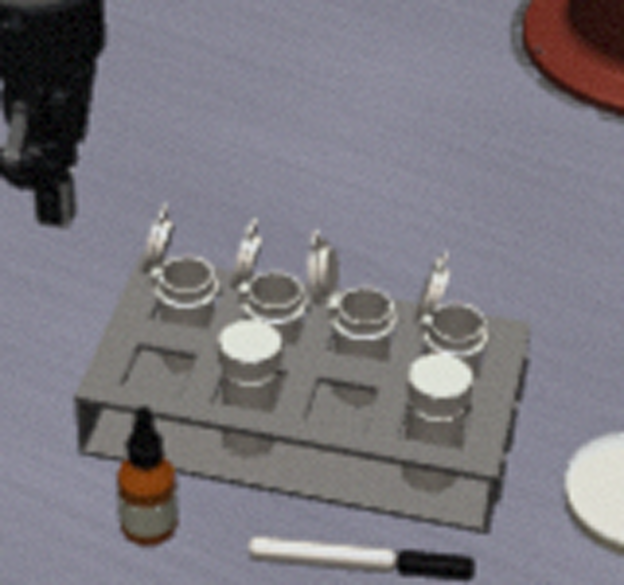

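The shut fingers stand to the right of lid 1, in line with the row, with all lids still open. Next I make the first push.

>>> carry_out([
  [0, [1.5, 0.2, 0], [0, 0, 0]],
  [0, [2.7, 0.2, 0], [0, 0, 0]],
  [0, [3.7, 0.2, 0], [0, 0, 0]],
  [0, [4.7, 0.2, 0], [0, 0, 0]],
  [0, [5.5, 0.2, 0], [0, 0, 0]],
  [0, [6.2, 0.2, 0], [0, 0, 0]],
  [0, [6.2, 0.2, 0], [0, 0, 0]],
])

```text
clock: 2.52
tcp_pos: [0.5053, -0.1455, 0.1013]
eef_rot: [-0.0, 0.602, 0.798, 0.0]
contact_force: [-0.6, -0.5, 0.5]
width: -0.0002
grip_force: 0.0
```

```bash
python3 -c "
from h import *
rel(-.075,.08)"
```

```text
t 2.525 rack xyz [-0.02745296 -0.10514444] 0.10127138511509697 F [-0.55 -0.54  0.54] -0.00017593277378322172
shift [ 3.01350497 -0.167809    2.12747523] turn [-7.36997029e-05 -1.07774177e-04 -4.40015757e-03]
```

>>> carry_out([
  [0, [0.9, -0.15, 0.5], [0, 0, 0]],
  [0, [1.6, -0.15, 1.0], [0, 0, 0]],
  [0, [2.2, -0.15, 1.5], [0, 0, 0]],
  [0, [2.7, -0.15, 1.9], [0, 0, 0]],
  [0, [3.0, -0.15, 2.1], [0, 0, 0]],
  [0, [3.0, -0.15, 2.1], [0, 0, 0]],
  [0, [3.0, -0.15, 2.1], [0, 0, 0]],
])

```text
clock: 3.4
tcp_pos: [0.4959, -0.1176, 0.0805]
eef_rot: [0.0, 0.602, 0.798, 0.0]
contact_force: [-0.8, 0.3, -0.4]
width: -0.0002
grip_force: 0.0
```

Run:
```python
from h import *
rel(-.075,.08)
cv2.imwrite("pics/s2.png",cv2.resize(bot.camera("scene")[140:290,270:430,::-1],None,fx=3.9,fy=3.9,interpolation=cv2.INTER_CUBIC))
```

```text
t 3.4 rack xyz [-0.02866973 -0.07575003] 0.08048050291046077 F [-0.79  0.32 -0.45] -0.00015110635419691572
shift [ 0.07484994 -0.03340862  0.04802565] turn [ 0.0002368   0.00022388 -0.00494221]
```

View pics/s2.png

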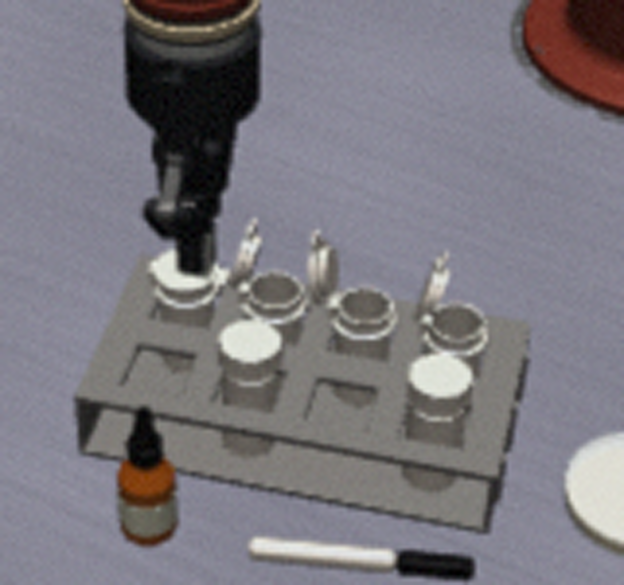

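Lid 1 lies flat under the fingertips at about (185,265) and lids 2–4 still stand. I press lightly to make sure it is shut.

>>> carry_out([
  [0, [0, 0, 0.1], [0, 0, 0]],
  [0, [0, 0, 0.15], [0, 0, 0]],
  [0, [0, 0, 0.2], [0, 0, 0]],
  [0, [0, 0, 0.2], [0, 0, 0]],
])

```text
clock: 3.95
tcp_pos: [0.4959, -0.1176, 0.0789]
eef_rot: [0.0, 0.602, 0.798, -0.0]
contact_force: [-1.3, -0.2, 5.3]
width: 0.0002
grip_force: 2.6
```

Lid 1 is shut: 5 N of contact at z = 78.9 mm. Next is lid 2, with a small lift, then fold and stroke.

>>> carry_out([
  [0, [0, 0, -1.1], [0, 0, 0]],
  [0, [0.2, 0, -2.2], [0, 0, 0]],
  [0, [1.2, 0, -2.3], [0, 0, 0]],
  [0, [2.0, 0, -2.3], [0, 0, 0]],
  [0, [2.7, 0, -2.3], [0, 0, 0]],
  [0, [3.6, 0, -1.8], [0, 0, 0]],
  [0, [4.4, 0, -1.2], [0, 0, 0]],
  [0, [5.0, 0, -0.7], [0, 0, 0]],
])

```text
clock: 4.95
tcp_pos: [0.4815, -0.0687, 0.0845]
eef_rot: [-0.0, 0.602, 0.798, -0.0]
contact_force: [0.5, -0.8, 0.8]
width: 0.0002
grip_force: 0.1
```

>>> carry_out([
  [0, [0.4, 0, 0.4], [0, 0, 0]],
  [0, [0.6, 0, 0.6], [0, 0, 0]],
  [0, [0.6, 0, 0.7], [0, 0, 0]],
  [0, [0.6, 0, 0.7], [0, 0, 0]],
])

```text
clock: 5.45
tcp_pos: [0.4804, -0.0636, 0.0789]
eef_rot: [-0.0, 0.602, 0.798, 0.0]
contact_force: [-2.6, 1.8, 4.8]
width: -0.0001
grip_force: 2.6
```

```bash
python3 -c "
from h import *
rel(-.019,.0785)"
```

```text
t 5.45 rack xyz [-0.02849405 -0.01957983] 0.07894009702856757 F [-2.59  1.75  4.78] -8.413308193350507e-05
shift [ 0.05769851 -0.05087597  0.04405904] turn [-0.00035943 -0.00053764 -0.00513317]
```

Lid 2 is shut with the same contact. Lid 3 next, with the same stroke.

>>> carry_out([
  [0, [0, 0, -1.1], [0, 0, 0]],
  [0, [0.2, 0, -2.2], [0, 0, 0]],
  [0, [1.2, 0, -2.3], [0, 0, 0]],
  [0, [2.0, 0, -2.3], [0, 0, 0]],
  [0, [2.7, 0, -2.3], [0, 0, 0]],
  [0, [3.6, 0, -1.8], [0, 0, 0]],
  [0, [4.4, 0, -1.2], [0, 0, 0]],
  [0, [5.0, 0, -0.7], [0, 0, 0]],
])

```text
clock: 6.45
tcp_pos: [0.4661, -0.0149, 0.0845]
eef_rot: [-0.0, 0.602, 0.798, -0.0]
contact_force: [-0.3, -0.4, 0.7]
width: -0.0003
grip_force: 0.1
```

>>> carry_out([
  [0, [0.4, 0, 0.4], [0, 0, 0]],
  [0, [0.6, 0, 0.6], [0, 0, 0]],
  [0, [0.6, 0, 0.7], [0, 0, 0]],
  [0, [0.6, 0, 0.7], [0, 0, 0]],
])

```text
clock: 6.95
tcp_pos: [0.465, -0.0097, 0.079]
eef_rot: [-0.0, 0.602, 0.798, 0.0]
contact_force: [-3.3, 1.2, 4.7]
width: 0.0002
grip_force: 2.5
```

Run:
```python
from h import *
rel(.037,.0785)
cv2.imwrite("pics/s3.png",cv2.resize(bot.camera("scene")[140:290,270:430,::-1],None,fx=3.9,fy=3.9,interpolation=cv2.INTER_CUBIC))
```

```text
t 6.95 rack xyz [-0.02822135  0.03642813] 0.07896068145137895 F [-3.33  1.16  4.73] 0.0002387709646962528
shift [ 0.05675789 -0.07814013  0.04613216] turn [-0.00041291 -0.00055822 -0.00516952]
```

View pics/s3.png

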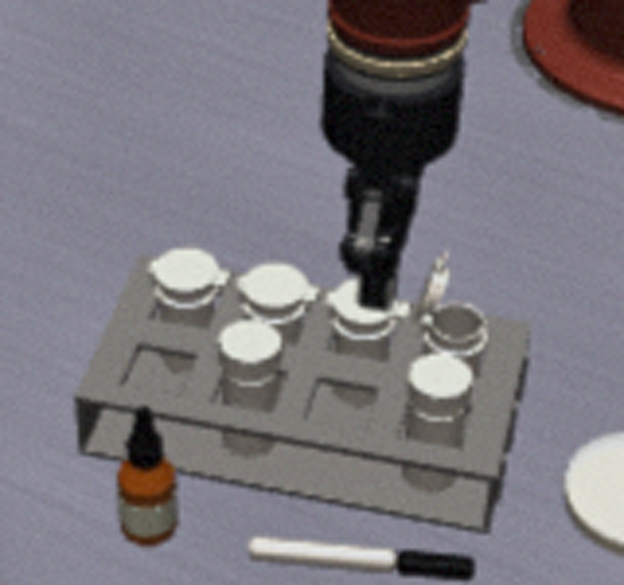

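Lids 1–3 are flat at (187,272), (275,288) and (363,305). Lid 4 still stands at (437,280) and the rack has not moved. Lid 4 next.

>>> carry_out([
  [0, [0, 0, -1.1], [0, 0, 0]],
  [0, [0.2, 0, -2.2], [0, 0, 0]],
  [0, [1.2, 0, -2.3], [0, 0, 0]],
  [0, [2.0, 0, -2.3], [0, 0, 0]],
  [0, [2.7, 0, -2.3], [0, 0, 0]],
  [0, [3.6, 0, -1.8], [0, 0, 0]],
  [0, [4.4, 0, -1.2], [0, 0, 0]],
  [0, [5.0, 0, -0.7], [0, 0, 0]],
])

```text
clock: 8.0
tcp_pos: [0.4507, 0.0389, 0.0845]
eef_rot: [-0.0, 0.602, 0.798, -0.0]
contact_force: [0.9, -0.0, -0.5]
width: -0.0
grip_force: 0.1
```

>>> carry_out([
  [0, [0.4, 0, 0.4], [0, 0, 0]],
  [0, [0.6, 0, 0.6], [0, 0, 0]],
  [0, [0.6, 0, 0.7], [0, 0, 0]],
  [0, [0.6, 0, 0.7], [0, 0, 0]],
])

```text
clock: 8.5
tcp_pos: [0.4496, 0.0442, 0.079]
eef_rot: [-0.0, 0.602, 0.798, -0.0]
contact_force: [-3.1, 0.5, 4.2]
width: 0.0
grip_force: 2.5
```

>>> carry_out([
  [0, [0, 0, -1], [0, 0, 0]],
  [0, [0, 0, -4], [0, 0, 0]],
  [0, [0, 0, -8], [0, 0, 0]],
  [0, [0, 0, -12], [0, 0, 0]],
  [0, [0, 0, -12], [0, 0, 0]],
  [0, [0, 0, -12], [0, 0, 0]],
])

```text
clock: 9.25
tcp_pos: [0.4494, 0.044, 0.198]
eef_rot: [-0.0, 0.602, 0.798, -0.0]
contact_force: [-0.2, -0.4, -1.1]
width: 0.0003
grip_force: 0.0
```

Run:
```python
from h import *
rel()
cv2.imwrite("pics/s4.png",cv2.resize(bot.camera("scene")[140:290,270:430,::-1],None,fx=3.9,fy=3.9,interpolation=cv2.INTER_CUBIC))
```

```text
t 9.25 rack xyz [-0.02818791  0.0924224 ] 0.1979508990979388 F [-0.16 -0.39 -1.06] 0.00034626507736702723
```

View pics/s4.png

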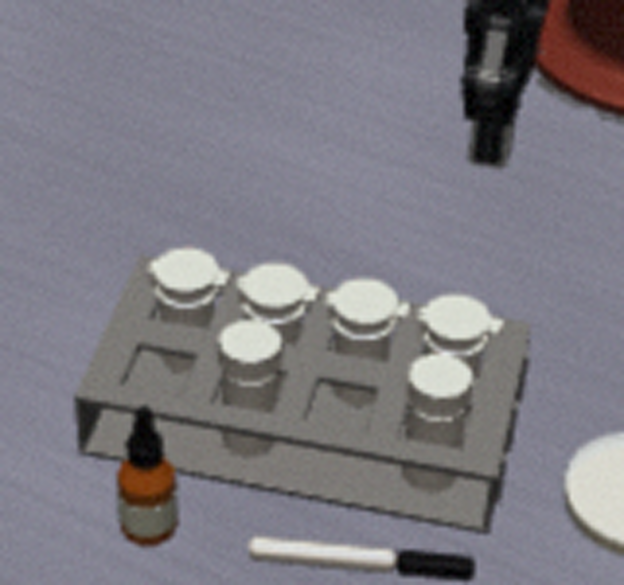

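All four lids lie flat at (187,272), (275,288), (365,303) and (457,320). Everything else is in place and the hand is clear, so I hand in.

```bash
python3 -c "
from rig import bot
print(bot.sign_off())"
```

```text
the job is handed in; nothing more can be done
None
```

I folded and stroked all four lids shut in one pass from right to left. The last picture shows them flat, with the rack and nearby items apparently unmoved. The job is handed in, but no verdict came back.

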